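# Draw the wide straightedge from the bar rack

## Task

Take the wider of the two aluminium bars out of the plywood rack: raise its front end over the lip, draw it out endwise from under the bridge, and lay it flat, without dropping it, along the middle of the dark cutting mat. Leave the narrow bar lying where it is in the rack.

Things in the scene. Friction and masses are not known exactly. Their poses are not given: they have to be found in the camera images.
- wide_bar: Wider aluminium bar, 260 x 30 x 12 mm, two fine grooves on top, 80 to 160 g, lying in either lane of the rack. Origin: centre of its underside; x along its length (towards the bridge at the start), y across, z up. Between front bearer and bridge its sides are free and there is 20 mm of air below: grip it across its width, at x = -85 to +60 mm (x = -75 is near its front end).
- narrow_bar: Other aluminium bar, 260 x 16 x 12 mm, one groove, 80 g, in the other lane (lane centres 85 mm apart); leave it. Origin and axes as for the wide bar.
- bar_rack: Fixed plywood rack, 298 x 172 mm. Origin: centre of its underside, on the table; x along the lanes from the lip (front, -x) to the bridge (rear, +x), y across, z up; lanes at y = +42.5 and -42.5 mm. Bars lie on two bearers, x -148 to -112 and x 88 to 146 mm, underside 28 mm above the table; between these only a base board 8 mm thick. Low cheeks, 6 mm, part the lanes on the front bearer.
- rack_lip (a point): Middle of the lip's top edge: 46 mm above the table, 18 mm above the bearers; at x = -142 mm in the rack's frame, 11 mm thick. It bars the front end of the bars. With its rear end still down on the rear bearer, a bar must be tilted 0.07 rad front-up to clear it.
- rack_bridge (a point): Middle of the mouth's upper edge under the bridge (rack x = 88 mm, z = 48 mm). The last 42 mm or so of a bar lies in a pocket 38 mm wide, 20 mm high (8 mm play), closed at the back (x = 134 mm). A bar tilted more than about 0.16 rad jams; drawn 50 mm to the front it is out. Bridge top 56 mm above the table, a small tape roll lies on it.
- cutting_mat: Fixed dark rubber cutting mat on the table, 320 x 130 x 4 mm, with a fine grid. Origin: centre of its underside; x along its length, y across, z up; its top is 4 mm above the table.

How it is judged:
By the outcome, as a careful person would: the job done as asked, in the order asked, and still so for the second after the job is handed in, with the robot touching nothing.
It also fails if it takes over 40 s, if anything falls off the work surface, if the arm or the gripper's body presses on something with over 40 N, if the wrist force passes 120 N, or if a joint passes its speed limit or range.

## Robot

A 6-joint arm with a two-finger parallel gripper is mounted at the origin on a cart in front of the work surface, level with it; the furniture and walls round the work are solid. World frame = base frame: x ahead of the robot, y to its left, z up, the work surface at z = 0. Lengths are in m, angles in rad, forces in N, time in s.
With the tool pointing down it reaches from about 0.3 to 0.875 m from the base axis. Payload 6.4 kg.
Tool frame: the origin (TCP) lies between the finger pads; the fingertips stand 19 mm ahead of it and the grasp point (between the pads) is the TCP (ctrl.tips_ahead is the z of the fingertips in the tool frame, in m); z points along the fingers, y is the line along which they close (so a half turn about z gives the same grasp; the last joint's range is limited). The gripper opens to 85 mm and grips with 20 to 120 N. Pads are 22 mm wide; open, the fingers measure 114 mm over their backs; the gripper's body (76 mm by 85 mm) begins 54 mm behind the grasp point. The pads swing forward as they close: fully open they stand 13 mm farther back than shut.
Start: joints at [1.143, 0.181, 1.607, -0, 1.354, -0.206], TCP at [0.126, 0.561, 0.25] pointing down, gripper open.
Joint ranges: [-2.99, 2.99], [-0.89, 2.07], [0.3, 2.58], [-1.14, 4.28], [0, 2.63], [-3.12, 3.12]. Speed limits (rad/s): [2.57, 2.57, 3.01, 3.14, 3.14, 3.14].

## Interface

Orientations are given as a unit quaternion [w, x, y, z].
In Python, from bench import readout, vision, ctrl gives the robot as it stands.
- The arm moves only by the tool play_rows, never from a script. Its arguments are lists of equal length, an entry for each row: "xyz": the shift along the tool's x, y, z in mm, a list of three; "rot": the turn, a rotation vector about the tool's x, y, z in rad, a list of three; "grip": the opening, from 0 (shut) to 1 (fully open). In form: {"xyz": [[x, y, z], ...], "rot": [[rx, ry, rz], ...], "grip": [grip, ...]}. A call has exactly 10 rows; each row is the pose to reach, as a shift and turn from the pose commanded when the call began, along the tool's axes at that moment; what a row does not reach only later rows make up. A row lasts 1/8 s, in which the tool goes at most 62.5 mm and 10.7 degrees, less where a joint would pass 70% of its speed; a pose out of reach is approached as far as the arm can. A call with a gripper value outside its range is refused whole. The fingers move at their own pace and stop on an object; the grip force is fixed at half the most. Time passes only in rows, so rows that repeat a pose let the fingers close, or fill a call up. It gives the time, the measured TCP pose, the force, the opening and the grip force at its end, in the units of the state.
- readout.get_obs(): the state, without advancing time (a new reading comes with each control period).
- vision.camera(name): name is "scene" or "top" or "wrist"; returns a dict with "color" (420x560x3 uint8, red, green, blue), "depth" (420x560 float32, m along the optical axis (not along the pixel's ray), 0 where there is no reading), "camera_matrix" (3x3 intrinsics, pixels), "extrinsics" (4x4, takes a point from camera to world coordinates); the wrist camera has in their place "hand_eye" (4x4, takes a point from camera to tool coordinates, whose origin is the TCP and whose axes are the flange's). Camera axes: x right, y down, z forward; pixel columns grow to the right and rows downward; lengths in m; the calibration is good to about 2 mm. A picture is of the moment at which its call begins: read the wrist's pose just before it.
- ctrl.hand_in(): hands the job in; it is judged then, once.
The state is a dict: "time_s": time; "q": joint angles; "dq": joint speeds; "joint_efforts": joint torques, N m; "eef_pos": TCP position; "eef_rot": TCP orientation; "wrist_force": force on the tool from outside, world axes, zero at the start; "torque": the same for the moment, N m; "opening": opening from 0.0 (shut) to 1.0 (fully open); "grasp_force": force on a finger pad.
Only numpy, scipy, OpenCV 4.12 (cv2) and the standard library are available. Lean on these libraries where they do the work, as an engineer would, in place of code of your own. Each camera call takes 0.05 s, during which the arm holds its last target. There are 200 camera calls.

## Working session

There is one attempt and no reset: what is moved stays moved. The work goes in short steps, Python scripts to look and compute and a tool call to move; the robot and the scene stay as the last step left them, time stands still between calls to the robot, and variables do not carry over. Pictures are saved under pics/ and viewed, at most 10 in all, crops included, and the job is handed in when it is done.

Besides the shell and the picture viewer there is one more tool, called after "Request:" by a JSON object that holds its "method" and its "body". play_rows: Moves the arm, as the interface text tells. Its arguments: {"type":"object","properties":{"xyz":{"type":"array","items":{"type":"array","items":{"type":"number"}}},"rot":{"type":"array","items":{"type":"array","items":{"type":"number"}}},"grip":{"type":"array","items":{"type":"number"}}},"required":["xyz","rot","grip"]}

```bash
mkdir -p pics
cat > h.py <<'E'
import numpy as np,cv2
from scipy.spatial.transform import Rotation as R
from bench import readout,vision,ctrl
def snap(n,tag):
    o=readout.get_obs(); c=vision.camera(n)
    if n=='wrist':
        T=np.eye(4);w,x,y,z=o['eef_rot'];T[:3,:3]=R.from_quat([x,y,z,w]).as_matrix();T[:3,3]=o['eef_pos']
        c['extrinsics']=T@c['hand_eye']
    np.savez(f'pics/{tag}.npz',**{k:c[k] for k in('color','depth','camera_matrix','extrinsics')})
    cv2.imwrite(f'pics/{tag}.png',c['color'][:,:,::-1]); return c
def ld(tag): return np.load(f'pics/{tag}.npz')
def cloud(c):
    K=c['camera_matrix'];d=c['depth'];v,u=np.mgrid[:d.shape[0],:d.shape[1]]
    P=np.stack([(u-K[0,2])/K[0,0]*d,(v-K[1,2])/K[1,1]*d,d],-1)
    return P@c['extrinsics'][:3,:3].T+c['extrinsics'][:3,3]
def at(c,u,v,z):
    K=c['camera_matrix'];E=c['extrinsics'];r=E[:3,:3]@[(u-K[0,2])/K[0,0],(v-K[1,2])/K[1,1],1]
    return E[:3,3]+r*(z-E[2,3])/r[2]
E
python3 - <<'E'
from h import *
for n in('top','scene'): snap(n,n+'1')
print(readout.get_obs())
E
```

```text
{'time_s': 0.1, 'q': array([ 1.14269618e+00,  1.81459057e-01,  1.60790572e+00, -1.32062067e-05,
        1.35383107e+00, -2.06310159e-01]), 'dq': array([-0.00087668, -0.00087857, -0.00157075,  0.00028428,  0.00016785,
       -0.00069749]), 'joint_efforts': array([-6.47085271e-04, -4.45873618e+01, -3.52240670e+01, -3.37687943e-04,
        4.10866269e-03, -8.33280581e-06]), 'eef_pos': array([0.12627721, 0.56047558, 0.24947966]), 'eef_rot': array([-2.43903570e-04,  1.10666388e-01,  9.93857288e-01, -7.63620209e-04]), 'wrist_force': array([ 0.2214166 , -0.0709999 ,  0.21877698]), 'torque': array([-0.01259834, -0.02149454,  0.00422886]), 'grasp_force': 0.0, 'opening': 1.002052263086062}
```

View pics/top1.png

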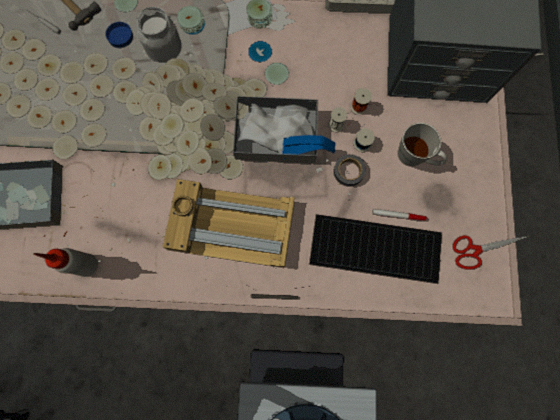

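View pics/scene1.png

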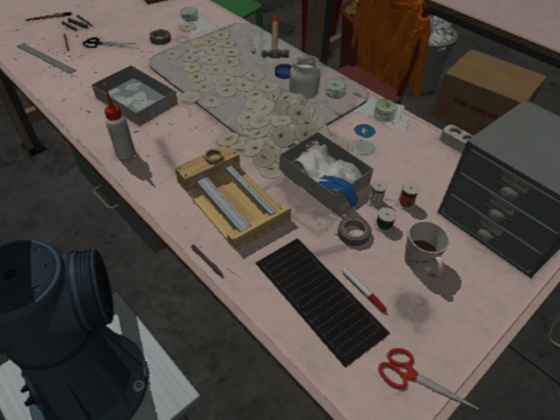

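The wide bar is the near one in the top view, running (192,236) to (282,248). The bridge is on the left at about (182,215), the lip on the right at about x=290, and the mat spans (312,215) to (440,280). Next I'll take an enlarged crop and a depth check.

Run:
```python
from h import *
c=ld('top1');P=cloud(c)
cv2.imwrite('pics/crop1.png',cv2.resize(c['color'][170:290,155:315,::-1],None,fx=5,fy=5,interpolation=cv2.INTER_CUBIC))
cv2.imwrite('pics/crop2.png',cv2.resize(c['color'][200:295,300:460,::-1],None,fx=5,fy=5,interpolation=cv2.INTER_CUBIC))
print(c['extrinsics'],c['camera_matrix'])
for u,v in[(300,180),(220,239),(270,247),(182,215),(289,240),(240,225),(375,247)]:print(u,v,P[v,u].round(4))
```

```text
[[ 0.04695562 -0.97425123  0.22052146  0.31351518]
 [-0.99889099 -0.04503257  0.01374248  0.07030426]
 [-0.00345798 -0.22092218 -0.97528531  1.06452268]
 [ 0.          0.          0.          1.        ]] [[428.92307732   0.         278.89698732]
 [  0.         428.92307732 215.21460935]
 [  0.           0.           1.        ]]
300 180 [ 0.651   0.035  -0.0023]
220 239 [0.4799 0.2246 0.0381]
270 247 [0.4655 0.1024 0.0416]
182 215 [0.5293 0.3158 0.0652]
289 240 [ 0.4922  0.0569 -0.0031]
240 225 [0.5226 0.1816 0.0087]
375 247 [ 0.484  -0.1588 -0.0008]
```

View pics/crop1.png

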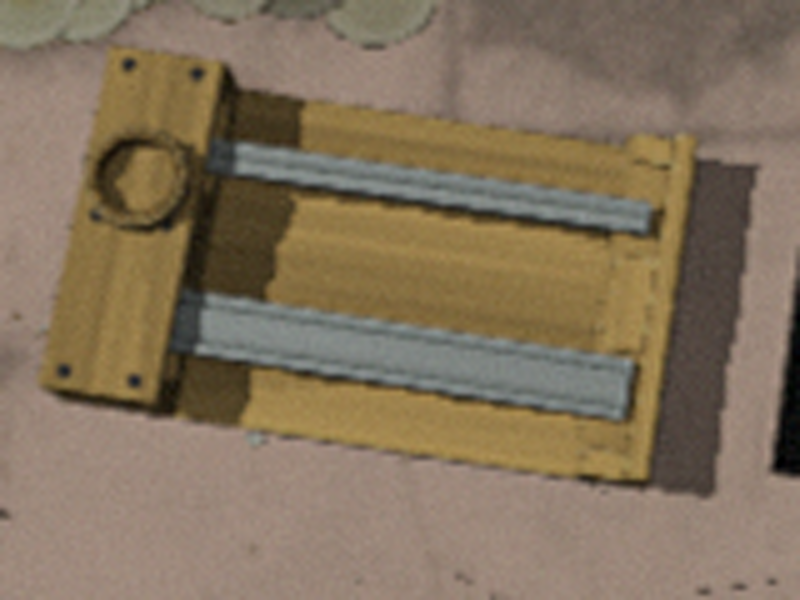

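View pics/crop2.png

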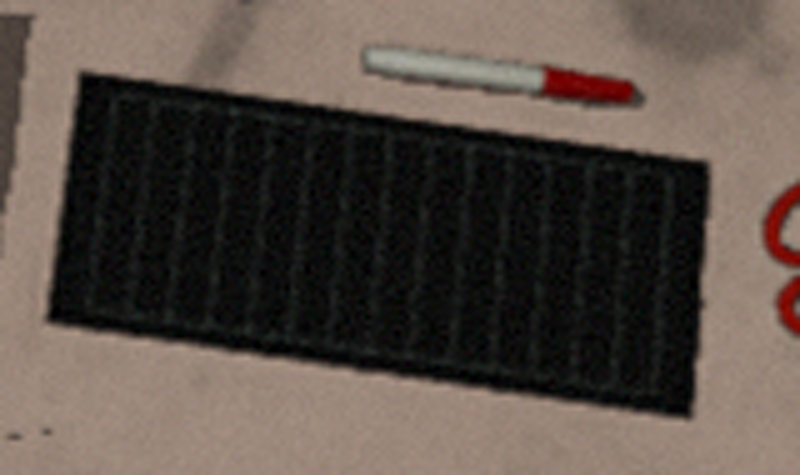

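Crop 1 shows the wide bar's front end at crop corners (634,360) and (625,418), and its mouth end at (188,290) and (172,348). Crop 2 shows the mat's corners at (80,73), (709,161), (692,416) and (49,322).

```bash
cat >> h.py <<'E'
def geo():
    c=ld('top1')
    f=lambda x,y,z,o:at(c,o[0]+(x+.5)/5-.5,o[1]+(y+.5)/5-.5,z)
    b=[f(x,y,.040,(155,170)) for x,y in[(634,360),(625,418),(188,290),(172,348)]]
    m=[f(x,y,.004,(300,200)) for x,y in[(80,73),(709,161),(692,416),(49,322)]]
    return np.array(b),np.array(m)
E
python3 - <<'E'
from h import *
b,m=geo()
print('bar',b.round(4),'w',np.linalg.norm(b[0]-b[1]),np.linalg.norm(b[2]-b[3]))
F=(b[0]+b[1])/2;B=(b[2]+b[3])/2;d=B-F;print('F',F,'len',np.linalg.norm(d),'yaw',np.arctan2(d[1],d[0]))
print('mat',m.round(4),m.mean(0)); e=(m[0]+m[3]-m[1]-m[2])/2
print('len',np.linalg.norm(e),'w',np.linalg.norm(m[0]-m[3]),'yaw',np.arctan2(e[1],e[0]))
u=d/np.linalg.norm(d); print('grip pt x=-70',F+u*.06)
o=readout.get_obs();w,x,y,z=o['eef_rot'];print(R.from_quat([x,y,z,w]).as_matrix().round(3))
c=ld('top1');P=cloud(c)
# lip front line / other obstacles max height between rack and mat
E
```

```text
bar [[0.4802 0.0756 0.04  ]
 [0.4518 0.0787 0.04  ]
 [0.5045 0.2942 0.04  ]
 [0.4757 0.2993 0.04  ]] w 0.028496839909951475 0.029318231049428507
F [0.46600702 0.07714813 0.04      ] len 0.22089786105948 yaw 1.4615056497982952
mat [[ 0.5602 -0.0076  0.004 ]
 [ 0.5295 -0.3242  0.004 ]
 [ 0.402  -0.3113  0.004 ]
 [ 0.4333  0.0042  0.004 ]] [ 0.48128055 -0.15971968  0.004     ]
len 0.3175114936013181 w 0.1274568261267765 yaw 1.4729762889395783
grip pt x=-70 [0.47255141 0.13679015 0.04      ]
[[-0.976  0.22  -0.001]
 [ 0.22   0.976 -0.001]
 [ 0.    -0.002 -1.   ]]
```

Request:
{"method": "play_rows", "body": {"xyz": [[-34,-25,4],[-81,-59,10],[-132,-97,15],[-182,-133,21],[-233,-170,27],[-283,-207,33],[-334,-244,39],[-381,-278,45],[-411,-300,48],[-428,-313,50]], "rot": [[0,0,0.12],[0,0,0.28],[0,0,0.45],[0,0,0.62],[0,0,0.79],[0,0,0.96],[0,0,1.13],[0,0,1.3],[0,0,1.4],[0,0,1.459]], "grip": [1,1,1,1,1,1,1,1,1,1]}}

```text
time_s: 1.35
eef_pos: [0.4758, 0.1599, 0.1998]
eef_rot: [-0.0, 0.746, 0.666, -0.0]
wrist_force: [-0.6, 1.1, 0.6]
opening: 1.002
grasp_force: 0.0
```

Run:
```python
from h import *
snap('wrist','w1');c=ld('w1');P=cloud(c);o=readout.get_obs();print(o['eef_pos'],o['eef_rot'],ctrl.tips_ahead,c['depth'].min(),c['depth'].max())
```

```text
[0.47691654 0.15885155 0.19975854] [ 3.89467824e-04  7.47020498e-01  6.64800824e-01 -2.96829066e-04] 0.019 0.0 1.3833259
```

View pics/w1.png

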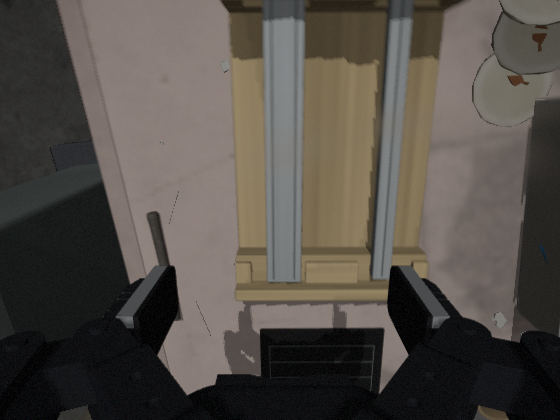

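The wrist view shows the wide bar's front corners at (269,283) and (301,282), and its edges near the bridge at (264,30) and (304,30).

Run:
```python
from h import *
c=ld('w1');P=cloud(c)
q=np.array([at(c,u,v,.04) for u,v in[(269,283),(301,282),(264,30),(304,30)]]);print(q.round(4))
F=(q[0]+q[1])/2;B=(q[2]+q[3])/2;d=B-F;L=np.linalg.norm(d);u=d/L;print(F,L,'yaw',np.arctan2(d[1],d[0]),'w',np.linalg.norm(q[0]-q[1]),np.linalg.norm(q[2]-q[3]))
print('depth pts',P[150,284],P[250,285],P[292,285],P[150,330])
o=readout.get_obs();w,x,y,z=o['eef_rot'];M=R.from_quat([x,y,z,w]).as_matrix();print(o['eef_pos'],np.arctan2(M[1,0],M[0,0]))
T=F+u*.085;print('target',T,'tool shift',M.T@(T-o['eef_pos']))
# bar & lip profile from depth
for v in range(180,300,10):print(v,P[v,280:290].mean(0).round(4))
```

```text
[[0.454  0.0777 0.04  ]
 [0.4822 0.0754 0.04  ]
 [0.4759 0.2802 0.04  ]
 [0.5046 0.2769 0.04  ]]
[0.46809054 0.0765336  0.04      ] 0.20323089680046294 yaw 1.4616125194007281 w 0.028281749889871734 0.028852992021816057
depth pts [0.48045498 0.19274525 0.0402646 ] [0.47161981 0.10767404 0.04046894] [0.46747266 0.07136581 0.0472524 ] [0.52016584 0.18369679 0.00838928]
[0.47691654 0.15885155 0.19975854] 1.4544544409865872
target [0.47735273 0.16102746 0.04      ] tool shift [2.36541240e-03 1.50756897e-04 1.59756368e-01]
180 [0.4781 0.1687 0.0408]
190 [0.4772 0.1604 0.0406]
200 [0.4762 0.1521 0.041 ]
210 [0.4753 0.1434 0.0405]
220 [0.4743 0.1347 0.0404]
230 [0.4732 0.1258 0.0403]
240 [0.4723 0.117  0.0408]
250 [0.4712 0.1079 0.0408]
260 [0.4701 0.0984 0.0404]
270 [0.4691 0.089  0.0405]
280 [0.468  0.0793 0.0405]
290 [0.4672 0.0727 0.0462]
```

Request:
{"method": "play_rows", "body": {"xyz": [[0,1,10],[0,2,28],[0,2,48],[0,2,68],[0,2,85],[0,2,95],[0,2,100],[0,2,100],[0,2,100],[0,2,100]], "rot": [[0,0,0],[0,0,0],[0,0,0],[0,0,0],[0,0,0],[0,0,0],[0,0,0],[0,0,0],[0,0,0],[0,0,0]], "grip": [1,1,1,1,1,1,1,1,1,1]}}

```text
time_s: 2.65
eef_pos: [0.4776, 0.1612, 0.1009]
eef_rot: [0.0, 0.745, 0.667, 0.0]
wrist_force: [0.6, 0.3, 0.1]
opening: 1.003
grasp_force: 0.0
```

```bash
cat >> h.py <<'E'
def pose():
    o=readout.get_obs();w,x,y,z=o['eef_rot'];M=R.from_quat([x,y,z,w]).as_matrix()
    print('t',o['time_s'],o['eef_pos'].round(4),'yaw',np.arctan2(M[1,0],M[0,0]).round(4),'pitch',M[2,0].round(4),'roll',M[2,1].round(4),'F',o['wrist_force'].round(1),'T',o['torque'].round(2),'op',round(o['opening'],3),o['grasp_force']);return o,M
E
python3 - <<'E'
from h import *
o,M=pose();F=np.array([.46809,.07653,.04]);u=np.array([np.cos(1.4616),np.sin(1.4616),0]);T=F+u*.085;T[2]=.046
print(M.T@(T-o['eef_pos']))
E
```

```text
t 2.65 [0.4776 0.1612 0.1009] yaw 1.4607 pitch 0.0002 roll 0.0011 F [0.6 0.3 0.1] T [-0.02  0.03 -0.02] op 1.003 0.0
[-0.00019038 -0.00028097  0.05485954]
```

Request:
{"method": "play_rows", "body": {"xyz": [[0,0,10],[0,0,26],[0,0,42],[0,0,51],[0,0,55],[0,0,55],[0,0,55],[0,0,55],[0,0,55],[0,0,55]], "rot": [[0,0,0],[0,0,0],[0,0,0],[0,0,0],[0,0,0],[0,0,0],[0,0,0],[0,0,0],[0,0,0],[0,0,0]], "grip": [1,1,1,1,1,1,0.7,0.5,0.4,0.3]}}

```text
time_s: 3.9
eef_pos: [0.4776, 0.1613, 0.0459]
eef_rot: [0.0, 0.745, 0.667, 0.0]
wrist_force: [-1.1, 0.5, 4.8]
opening: 0.331
grasp_force: 59.7
```

Request:
{"method": "play_rows", "body": {"xyz": [[0,0,0],[0,0,0],[0,0,0],[0,0,0],[0,0,0],[0,0,0],[0,0,0],[0,0,0],[0,0,0],[0,0,0]], "rot": [[0,0,0],[0,0,0],[0,0,0],[0,0,0],[0,0,0],[0,0,0],[0,0,0],[0,0,0],[0,0,0],[0,0,0]], "grip": [0.2,0.1,0,0,0,0,0,0,0,0]}}

```text
time_s: 5.15
eef_pos: [0.4776, 0.1613, 0.0459]
eef_rot: [0.0, 0.745, 0.667, 0.0]
wrist_force: [-0.9, -0.3, 6.2]
opening: 0.331
grasp_force: 59.9
```

Run:
```python
from h import *
pose()
```

```text
t 5.15 [0.4776 0.1613 0.0459] yaw 1.4608 pitch 0.0002 roll 0.0009 F [-0.9 -0.3  6.2] T [-0.05  0.22  0.02] op 0.331 59.85870659351349
```

Request:
{"method": "play_rows", "body": {"xyz": [[0,0,-1],[0.3,0,-3.6],[0.6,0,-6.2],[0.9,0,-8.9],[1.2,0,-11.5],[1.5,0,-14],[1.8,0,-16.7],[2,0,-18.4],[2,0,-18.4],[2,0,-18.4]], "rot": [[0,0,0],[0,-0.015,0],[0,-0.03,0],[0,-0.045,0],[0,-0.06,0],[0,-0.075,0],[0,-0.09,0],[0,-0.1,0],[0,-0.1,0],[0,-0.1,0]], "grip": [0,0,0,0,0,0,0,0,0,0]}}

```text
time_s: 6.4
eef_pos: [0.4773, 0.1632, 0.0636]
eef_rot: [0.033, 0.744, 0.666, -0.037]
wrist_force: [0.3, 0.3, -0.4]
opening: 0.33
grasp_force: 59.2
```

Run:
```python
from h import *
pose();c=snap('wrist','w2');P=cloud(c)
for v in range(20,300,40):print(v,P[v,280:290].mean(0).round(4))
```

```text
t 6.4 [0.4773 0.1632 0.0636] yaw 1.4608 pitch -0.0998 roll -0.0002 F [ 0.3  0.3 -0.4] T [-0.02 -0.02 -0.02] op 0.33 59.15815830230713
20 [0.4883 0.2585 0.0483]
60 [0.487  0.2465 0.0495]
100 [0.4856 0.2337 0.0511]
140 [0.4841 0.2201 0.0524]
180 [0.4825 0.2055 0.0536]
220 [0.4808 0.1902 0.0555]
260 [0.479  0.1737 0.0571]
```

View pics/w2.png

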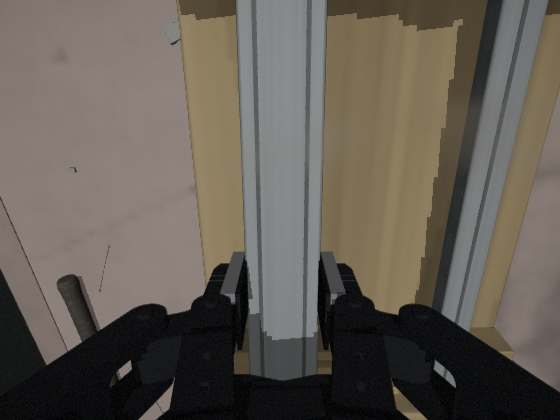

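The measured tilt is 0.104 rad, the grip hasn't slipped, and the front is clear of the lip. Next I'll draw it out along its own axis.

Request:
{"method": "play_rows", "body": {"xyz": [[-4,0,0],[-11,0,0],[-20,0,0],[-30,0,0],[-40,0,0],[-50,0,0],[-60,0,0],[-70,0,0],[-77,0,0],[-80,0,0]], "rot": [[0,0,0],[0,0,0],[0,0,0],[0,0,0],[0,0,0],[0,0,0],[0,0,0],[0,0,0],[0,0,0],[0,0,0]], "grip": [0,0,0,0,0,0,0,0,0,0]}}

```text
time_s: 7.7
eef_pos: [0.4686, 0.0836, 0.0717]
eef_rot: [0.033, 0.744, 0.666, -0.037]
wrist_force: [0.9, -0.5, -0.3]
opening: 0.337
grasp_force: 59.2
```

Run:
```python
from h import *
pose();c=snap('wrist','w3');P=cloud(c)
for v in range(10,300,30):print(v,P[v,280:290].mean(0).round(4))
```

```text
t 7.7 [0.4686 0.0836 0.0717] yaw 1.4602 pitch -0.0998 roll 0.0 F [ 0.9 -0.5 -0.3] T [0.06 0.03 0.01] op 0.337 59.16455268859863
10 [0.48   0.1819 0.0558]
40 [0.4791 0.173  0.0571]
70 [0.478  0.1638 0.0582]
100 [0.477  0.1542 0.0596]
130 [0.4759 0.144  0.06  ]
160 [0.4747 0.1334 0.0611]
190 [0.4735 0.1224 0.0625]
220 [0.4722 0.1108 0.0639]
250 [0.4709 0.0985 0.0651]
280 [0.4694 0.0854 0.066 ]
```

Request:
{"method": "play_rows", "body": {"xyz": [[-1,0,-6],[-2.5,0,-24],[-4.5,0,-44],[-6,0,-56],[-6,0,-60],[-14,0,-59],[-36,0,-57],[-64,0,-54],[-92,0,-51],[-106,0,-50]], "rot": [[0,0,0],[0,0,0],[0,0,0],[0,0.015,0],[0,0.035,0],[0,0.055,0],[0,0.075,0],[0,0.09,0],[0,0.1,0],[0,0.1,0]], "grip": [0,0,0,0,0,0,0,0,0,0]}}

```text
time_s: 9.0
eef_pos: [0.4571, -0.017, 0.1316]
eef_rot: [-0.0, 0.746, 0.666, -0.0]
wrist_force: [-0.1, 0.7, -0.6]
opening: 0.331
grasp_force: 59.2
```

Run:
```python
from h import *
o,M=pose();T=np.array([.4769,-.2045,.1]);print(M.T@(T-o['eef_pos']))
```

```text
t 9.0 [ 0.4571 -0.017   0.1316] yaw 1.4589 pitch 0.0006 roll -0.0007 F [-0.1  0.7 -0.6] T [-0.05 -0.   -0.02] op 0.331 59.22278344631195
[-0.1841782   0.0406659   0.03143761]
```

Request:
{"method": "play_rows", "body": {"xyz": [[-10,2,0],[-32,7,4],[-60,13,9],[-90,20,14],[-120,27,19],[-148,33,24],[-170,38,28],[-181,40,30],[-184,41,30],[-184,41,30]], "rot": [[0,0,0],[0,0,-0.002],[0,0,-0.004],[0,0,-0.006],[0,0,-0.008],[0,0,-0.01],[0,0,-0.012],[0,0,-0.012],[0,0,-0.012],[0,0,-0.012]], "grip": [0,0,0,0,0,0,0,0,0,0]}}

```text
time_s: 10.25
eef_pos: [0.4781, -0.2026, 0.102]
eef_rot: [-0.0, 0.741, 0.672, 0.0]
wrist_force: [-0.8, -0.5, -0.8]
opening: 0.332
grasp_force: 59.2
```

Run:
```python
from h import *
pose();c=snap('wrist','w4');snap('top','top4');P=cloud(c)
for v in range(10,300,40):print(v,P[v,280:290].mean(0).round(4))
t=ld('top4');a=cv2.resize(t['color'][200:295,300:460,::-1],None,fx=4,fy=4);b=cv2.resize(c['color'][:,:,::-1],(400,300))
k=np.zeros((590,640,3),np.uint8);k[:300,:400]=b;k[300:300+290]=a[:290];
k=np.zeros((600,640,3),np.uint8);k[:220]=a[90:310] if a.shape[0]>310 else a[:220];k[220:520,:400]=b
cv2.imwrite('pics/a4.png',np.vstack([a,np.hstack([cv2.resize(c['color'][:,:,::-1],(293,220)),np.zeros((220,347,3),np.uint8)])]))
```

```text
t 10.25 [ 0.4781 -0.2026  0.102 ] yaw 1.4731 pitch 0.0004 roll -0.0002 F [-0.8 -0.5 -0.8] T [-0.03  0.01  0.06] op 0.332 59.22555327415466
10 [ 0.4884 -0.1032  0.0968]
50 [ 0.4873 -0.1151  0.0963]
90 [ 0.486  -0.1278  0.0965]
130 [ 0.4847 -0.1412  0.0965]
170 [ 0.4833 -0.1555  0.0969]
210 [ 0.4818 -0.1708  0.0966]
250 [ 0.4803 -0.1871  0.0968]
290 [ 0.4785 -0.205   0.0962]
```

View pics/a4.png

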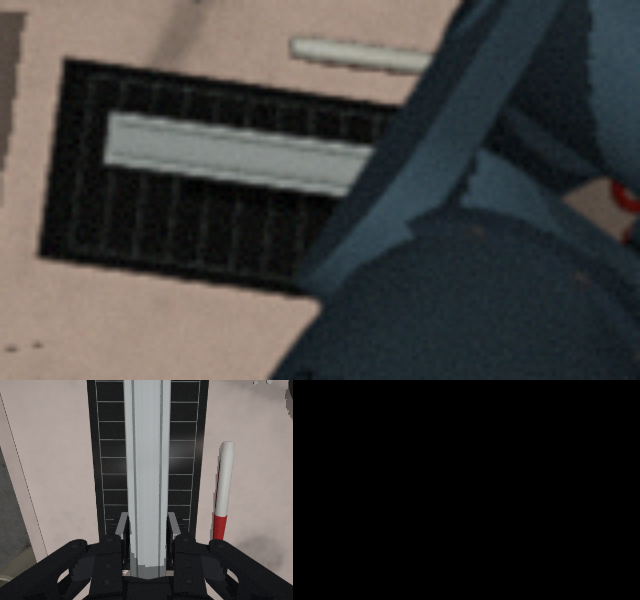

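View pics/w4.png

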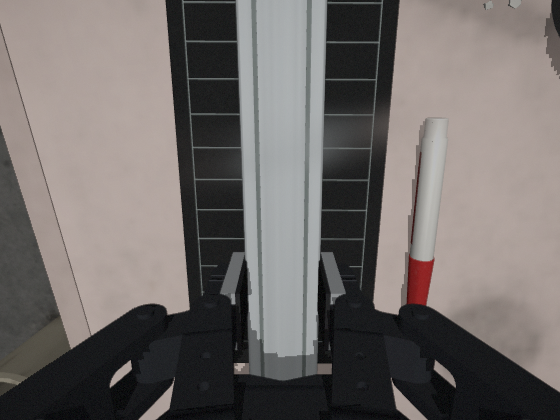

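The bar is level over the mat. Its rear end is at crop (109,112) and (104,163). In the wrist view the mat's edges run (168,5) to (189,280) on the left and (398,5) to (373,280) on the right.

Run:
```python
from h import *
t=ld('top4');c=ld('w4');b,m=geo();print('mat top',m.mean(0)[:2])
f=lambda x,y,z:at(t,300+(x+.5)/4-.5,200+(y+.5)/4-.5,z)
A=f(109,112,.0965);B=f(104,163,.0965);print('rear end',A,B,(A+B)/2,np.linalg.norm(A-B))
q=np.array([at(c,*p,.004) for p in[(168,5),(398,5),(189,280),(373,280)]]);print(q.round(4))
C1=(q[0]+q[1])/2;C2=(q[2]+q[3])/2;d=C1-C2;print('mat axis',C1,C2,np.arctan2(d[1],d[0]),'w',np.linalg.norm(q[0]-q[1]),np.linalg.norm(q[2]-q[3]))
for y in(-.2026,-.1597):print('mat axis x at',y,C2[0]+(y-C2[1])*d[0]/d[1])
e=np.array([at(c,*p,.0965) for p in[(237,5),(327,5),(249,340),(317,340)]]);g1=(e[0]+e[1])/2;g2=(e[2]+e[3])/2;d=g1-g2;print('bar axis',g1,g2,np.arctan2(d[1],d[0]),np.linalg.norm(e[0]-e[1]))
for y in(-.2026,-.1597):print('bar axis x at',y,g2[0]+(y-g2[1])*d[0]/d[1])
```

```text
mat top [ 0.48128055 -0.15971968]
rear end [ 0.50827505 -0.02756939  0.0965    ] [ 0.47849252 -0.02538059  0.0965    ] [ 0.49338378 -0.02647499  0.0965    ] 0.02986285379062747
[[ 0.4267 -0.0749  0.004 ]
 [ 0.5536 -0.0875  0.004 ]
 [ 0.4091 -0.2438  0.004 ]
 [ 0.5353 -0.2562  0.004 ]]
mat axis [ 0.49013839 -0.08119054  0.004     ] [ 0.47218548 -0.24995835  0.004     ] 1.4648185110431426 w 0.12752986102295227 0.1268725977829315
mat axis x at -0.2026 0.47722329062634805
mat axis x at -0.1597 0.4817868365754292
bar axis [ 0.48773987 -0.10160731  0.0965    ] [ 0.47561282 -0.22845507  0.0965    ] 1.475482774461328 0.029123286137292533
bar axis x at -0.2026 0.4780846446065184
bar axis x at -0.1597 0.48218602342568245
```

Request:
{"method": "play_rows", "body": {"xyz": [[-1,0,6],[-2,0,18],[-3,0,32],[-4,-0.5,46],[-4,-0.5,58],[-4,-0.5,67],[-4,-0.5,73],[-4,-0.5,76],[-4,-0.5,78],[-4,-0.5,78]], "rot": [[0,0,0],[0,0,0.004],[0,0,0.004],[0,0,0.004],[0,0,0.004],[0,0,0.004],[0,0,0.004],[0,0,0.004],[0,0,0.004],[0,0,0.004]], "grip": [0,0,0,0,0,0,0,0,0,0]}}

```text
time_s: 11.6
eef_pos: [0.4774, -0.2072, 0.0242]
eef_rot: [0.0, 0.742, 0.67, 0.0]
wrist_force: [-0.2, -0.1, -0.9]
opening: 0.332
grasp_force: 59.2
```

Run:
```python
from h import *
pose();c=snap('wrist','w5');P=cloud(c)
for v in range(10,300,40):print(v,P[v,280:290].mean(0).round(4))
print(P[100,200:230].mean(0))
```

```text
t 11.6 [ 0.4774 -0.2072  0.0242] yaw 1.4688 pitch -0.0002 roll 0.0003 F [-0.2 -0.1 -0.9] T [-0.03 -0.    0.  ] op 0.332 59.22694802284241
10 [ 0.4881 -0.1077  0.0184]
50 [ 0.4869 -0.1197  0.0187]
90 [ 0.4856 -0.1324  0.0186]
130 [ 0.4842 -0.1458  0.0184]
170 [ 0.4828 -0.1602  0.0184]
210 [ 0.4812 -0.1754  0.0187]
250 [ 0.4796 -0.1918  0.0188]
290 [ 0.4785 -0.2019  0.0316]
[ 0.45851141 -0.13297918  0.00446024]
```

Request:
{"method": "play_rows", "body": {"xyz": [[0,0,0.4],[0,0,0.8],[0,0,1.2],[0,0,1.5],[0,0,1.8],[0,0,2.0],[0,0,2.2],[0,0,2.2],[0,0,2.2],[0,0,2.2]], "rot": [[0,0,0],[0,0,0],[0,0,0],[0,0,0],[0,0,0],[0,0,0],[0,0,0],[0,0,0],[0,0,0],[0,0,0]], "grip": [0,0,0,0,0,0,0,0,0,0]}}

```text
time_s: 12.9
eef_pos: [0.4773, -0.2071, 0.0228]
eef_rot: [-0.0, 0.742, 0.67, -0.0]
wrist_force: [-4.2, 2.2, 12.0]
opening: 0.332
grasp_force: 66.1
```

Request:
{"method": "play_rows", "body": {"xyz": [[0,0,-0.4],[0,0,-0.5],[0,0,-0.5],[0,0,-0.5],[0,0,-0.5],[0,0,-0.5],[0,0,-0.5],[0,0,-0.5],[0,0,-0.5],[0,0,-0.5]], "rot": [[0,0,0],[0,0,0],[0,0,0],[0,0,0],[0,0,0],[0,0,0],[0,0,0],[0,0,0],[0,0,0],[0,0,0]], "grip": [0,0,0.34,0.36,0.38,0.42,0.46,0.5,0.55,0.6]}}

```text
time_s: 14.15
eef_pos: [0.4772, -0.2071, 0.0223]
eef_rot: [-0.0, 0.742, 0.67, -0.0]
wrist_force: [0.3, -0.2, 0.1]
opening: 0.6
grasp_force: 0.0
```

Request:
{"method": "play_rows", "body": {"xyz": [[0,0,-3],[0,0,-10],[0,0,-25],[0,0,-45],[0,0,-70],[0,0,-95],[0,0,-115],[0,0,-125],[0,0,-130],[0,0,-130]], "rot": [[0,0,0],[0,0,0],[0,0,0],[0,0,0],[0,0,0],[0,0,0],[0,0,0],[0,0,0],[0,0,0],[0,0,0]], "grip": [0.6,0.6,0.6,0.6,0.6,0.6,0.6,0.6,0.6,0.6]}}

```text
time_s: 15.4
eef_pos: [0.4771, -0.207, 0.1523]
eef_rot: [-0.0, 0.742, 0.67, -0.0]
wrist_force: [-0.1, 0.0, 0.4]
opening: 0.602
grasp_force: 0.0
```

Run:
```python
from h import *
pose();c=snap('wrist','w6');s=snap('scene','s6')
cv2.imwrite('pics/fin.png',np.hstack([cv2.resize(x['color'][:,:,::-1],(400,300)) for x in(c,s)]))
P=cloud(c)
for v in range(10,300,40):print(v,P[v,280:290].mean(0).round(4))
```

```text
t 15.4 [ 0.4771 -0.207   0.1523] yaw 1.4688 pitch 0.0001 roll -0.0001 F [-0.1  0.   0.4] T [-0.01 -0.01 -0.  ] op 0.602 0.0
10 [ 0.4913 -0.0805  0.0172]
50 [ 0.4888 -0.1043  0.0167]
90 [ 0.4863 -0.1297  0.0167]
130 [ 0.4835 -0.1567  0.0168]
170 [ 0.4806 -0.1854  0.0166]
210 [ 0.4775 -0.2161  0.0165]
250 [ 0.4742 -0.2488  0.0167]
290 [ 0.4706 -0.2841  0.0163]
```

View pics/fin.png

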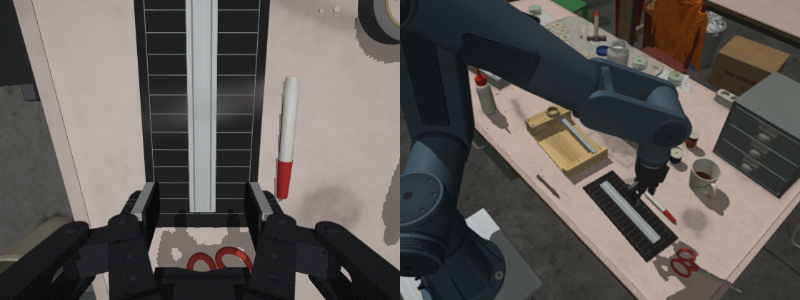

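The bar lies flat on the mat, centred and parallel, from about (202,0) to (202,212) in the left panel. The narrow bar is still in the rack and the tape roll is still on the bridge, so I'm handing in.

```bash
python3 -c "
from bench import ctrl
print(ctrl.hand_in())"
```

```text
the job is handed in; nothing more can be done
None
```

The wide bar was lifted over the lip, drawn out from under the bridge and laid flat along the middle of the cutting mat; the narrow bar was left in the rack, and the job was handed in at about 15.5 s of the 40 s limit.

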